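Burnish the stepped seam of a display board

TASK

Take the wooden-handled burnisher from its forked rest, set its tip down in the wide square pocket at the start of the display board's stepped seam, and draw it slowly (2 to 3 cm a second), with light pressure on the seam's bottom, along the whole seam round both bends to its far end, in one pass without lifting it out on the way. Then lift it clear and hang it back upright by its collar in the rest, leaving the other things on the stall where they are.

Things in the scene. Friction and masses are not known exactly. Their poses are not given: they have to be found in the camera images.
- burnisher: Burnisher, 154 mm long, 0.1 to 0.17 kg, first hanging upright in the rest. Origin at the end of its tip, z up along its axis. From the tip up: steel shank 7 mm thick with ball end (z 0-30), widening to 10 mm (40-75), brass collar 34 mm across (75-81), square wooden handle 22 x 22 mm, sides along x and y (81-151), small brass cap (to 154). Grip the handle by two parallel faces at z 115 from above.
- tip (a point): the end of the burnisher's tip (its origin). Dragged under hard pressure or in a weak grip the tool rocks between the fingers and the tip lags behind: grip firmly (about 100 N), touch the bottom with about 3 N and ease off 0.5 mm
- collar (a point): centre of the underside of the burnisher's collar, 75 mm above the tip
- board: Flat fixed display board, 166 (x) x 236 (y) x 18 mm high, two wooden halves that meet in a stepped Z-shaped seam: an open groove 15 mm wide, 8 mm deep, its dark bottom 10 mm above the table. Origin: centre of the underside. Its start pocket is at the board's left (+y) and +x points away from the robot, turned up to 0.4 rad. It may stand left or right of the rest.
- seam_start (a point): centre of the start pocket (26 x 26 mm, as deep as the groove), on its bottom, at board (30, 80) mm; from here the seam runs straight to bend 1; axes as the board's
- seam_bend1 (a point): seam's first bend, a square corner, middle of the groove on its bottom, at board (30, 0) mm; from here straight to bend 2; axes as the board's
- seam_bend2 (a point): seam's second bend, a square corner, middle of the groove on its bottom, at board (-30, 0) mm; from here straight to the end; axes as the board's
- seam_end (a point): end of the seam, middle of the groove on its bottom, at board (-30, -80) mm; the groove is closed 7.5 mm past it; axes as the board's
- rest: Fixed forked tool rest of light wood, 100 (x) x 110 (y) mm footprint, origin at the centre of its underside, turned up to 0.3 rad. A level plate 8 mm thick, top 96 mm above the table, has a slot 18 mm wide, open to the rest's -x side; the burnisher's collar hangs on the plate, its shank down through the slot, its tip 21 mm above the table.
- rest_seat (a point): middle of the collar's place on the plate's top, straight above the rest's origin, 96 mm up. The slot ends 9 mm behind it (+x) and opens 38 mm before it. Two lips 4 mm high, 27 to 33 mm before it beside the slot, stop the collar: lift it 8 mm before moving it forward, or lift it straight up 80 mm or more; lowering straight down works too.
- card_reader: black card reader, 115 x 66 x 22 mm, bystander; origin at the centre of its underside
- rubber_stamp: wooden stamp, 32 x 48 x 67 mm, bystander; origin at the centre of its underside
- ink_pad: ink pad in a flat case, 57 x 87 x 17 mm, bystander; origin at the centre of its underside. Beyond it a tall fixed light post, 60 mm thick and far taller than the work, stands at x 0.36, y 0.59 m, close to the arm's start: draw the arm back towards its base before swinging past the post to the work
- tape_roll: roll of tape lying flat, 52 mm across, 18 mm high, bystander; origin at the centre of its underside
Mind the look-alikes: they are no part of the job. What is meant by the burnisher is not black or blue, and is the larger of those in its own colour.

How it is judged:
On the way, in this order (a step that is already met when the one before it is completed fails the run):
1. the tip is set down on the bottom of the start pocket (horizontal distance between tip and seam_start below 0.0135 m and z of tip in the frame of seam_start below 0.003 m), for 0.2 s.
2. the tip passes the first bend slowly, down on the seam's bottom (within 8 mm of the bend for 0.12 s) (horizontal distance between tip and seam_bend1 below 0.008 m and z of tip in the frame of seam_bend1 below 0.003 m), for 0.12 s.
3. the tip passes the second bend slowly, down on the seam's bottom (within 8 mm of the bend for 0.12 s) (horizontal distance between tip and seam_bend2 below 0.008 m and z of tip in the frame of seam_bend2 below 0.003 m), for 0.12 s.
4. the tip reaches the end of the seam, down on its bottom (within 8 mm) (horizontal distance between tip and seam_end below 0.008 m and z of tip in the frame of seam_end below 0.003 m), for 0.12 s.
At the end, for the whole second after the job is handed in: the burnisher hangs upright (within 0.1 rad) and at rest in the forked rest, its collar on the plate (within 4 mm in height) and within 14 mm of the seat's middle (horizontal distance between collar and rest_seat below 0.014 m and z of collar in the frame of rest_seat between -0.004 and 0.004 m and angle between burnisher's own z axis and vertical below 0.1 rad and linear speed of burnisher below 0.02 m/s); the robot touches nothing.
It fails at once if the tip is out of the seam less than 10 mm above the board's middle part (more than 20 mm inward of the start and end points along y) (x of tip in the frame of board between -0.08 and 0.08 m and y of tip in the frame of board between -0.06 and 0.06 m and z of tip in the frame of board between 0.0165 and 0.028 m).
It fails at once if the burnisher is pressed on the board with more than 35 N (contact force between burnisher and board above 35 N).
It fails at once if the card reader, stamp, ink pad or tape roll is moved more than 2 cm (distance of any of card_reader, rubber_stamp, ink_pad, tape_roll from where it was at the start of the episode above 0.02 m).
It also fails if it takes over 67 s, if anything falls off the work surface, if the arm or the gripper's body presses on something with over 40 N, if the wrist force passes 120 N, or if a joint passes its speed limit or range.

ROBOT

A 6-joint arm with a two-finger parallel gripper is mounted at the origin on a cart in front of the work surface, level with it; the furniture and walls round the work are solid. World frame = base frame: x ahead of the robot, y to its left, z up, the work surface at z = 0. Lengths are in m, angles in rad, forces in N, time in s.
With the tool pointing down it reaches from about 0.15 to 0.775 m from the base axis. Payload 6.1 kg.
Tool frame: the origin (TCP) lies at the very end of the fingers, on their centre line; the grasp point (between the pads) lies 19 mm behind it; z points along the fingers, y is the line along which they close (so a half turn about z gives the same grasp; the last joint's range is limited). The gripper opens to 85 mm and grips with 20 to 120 N. Pads are 22 mm wide; open, the fingers measure 114 mm over their backs; the gripper's body (76 mm by 85 mm) begins 54 mm behind the grasp point. The pads swing forward as they close: fully open they stand 13 mm farther back than shut.
Start: joints at [-1.329, 0.126, -0.04, 1.405, 0, 1.571], TCP at [0.126, -0.51, 0.231] pointing down, gripper open.
Joint ranges: [-2.72, 2.72], [-0.95, 1.95], [-1.27, 1.35], [-1.78, 2.02], [-1.46, 1.47], [-3.14, 3.14]. Speed limits (rad/s): [2.39, 2.39, 3.01, 3.14, 3.14, 3.14].

INTERFACE

Orientations are given as a 3x3 rotation matrix whose columns are the frame's x, y, z axes.
In Python, from workcell import read_state, get_image, camera_info, close_job gives the robot as it stands. The module is installed in compiled form; this text tells all that it offers.
- The arm moves only by the shell command python3 -m creep 'ROWS' [FORCE]. ROWS is text: rows parted by semicolons, each of 7 numbers parted by spaces: the shift along the tool's x, y, z in units of 40 mm (1.0 is 40 mm), then the turn, a rotation vector about the tool's x, y, z in units of 5 degrees (1.0 is 5 degrees), then the opening, from -1 (shut) to 1 (fully open). A call has 1 to 8 rows; each row shifts and turns the commanded pose from where the row before left it, along the tool's axes as they then stand; what a row does not reach is not made up. A row lasts 1/12 s, in which the tool goes at most 41.7 mm and 7.16 degrees, less where a joint would pass 70% of its speed; a pose out of reach is approached as far as the arm can. A call is refused whole if a number of a shift passes 1 or a number of a turn 1, either way. A call with a gripper value outside its range is refused whole. The fingers move at their own pace and stop on an object; FORCE is the grip in N (left out, the last holds). Time passes only in rows, so rows that do not move let the fingers close. It gives the time, the measured TCP pose, the force, the opening and the grip force at its end, in the units of the state.
- read_state(): the state, without advancing time (a new reading comes with each control period).
- get_image(name): name is "scene" or "top" or "wrist"; returns the picture (384x512x3 uint8, red, green, blue); there is no depth.
- camera_info(name): a dict with "intrinsics" (3x3 intrinsics, pixels), "R" (3x3) and "t" (3): a world point X has camera coordinates R X + t. Camera axes: x right, y down, z forward; pixel columns grow to the right and rows downward; lengths in m; the calibration is good to about 2 mm. A picture is of the moment at which its call begins: read the wrist's pose just before it. camera_info takes no time and is no camera call; for the wrist camera it gives the pose at the moment of the call.
- close_job(): hands the job in; it is judged then, once.
The state is a dict: "clock": time; "q": joint angles; "joint_vel": joint speeds; "tau": joint torques, N m; "tool_pos": TCP position; "ee_rot": TCP orientation; "wrist_force": force on the tool from outside, world axes, zero at the start; "ft_torque": the same for the moment, N m; "gripper_width": opening from 0.0 (shut) to 1.0 (fully open); "grip_force": force on a finger pad.
Only numpy, scipy, OpenCV 4.12 (cv2) and the standard library are available. Lean on these libraries where they do the work, as an engineer would, in place of code of your own. Each camera call takes 0.05 s, during which the arm holds its last target. There are 200 camera calls.

## Working session

There is one attempt and no reset: what is moved stays moved. The work goes in short steps, Python scripts to look and compute and a shell command to move; the robot and the scene stay as the last step left them, time stands still between calls to the robot, and variables do not carry over. Pictures are saved under pics/ and viewed, at most 10 in all, crops included, and the job is handed in when it is done.

```bash
mkdir -p pics; python3 - <<'E'
from workcell import *
import cv2,numpy as np
s=read_state();print(s)
for n in("scene","top"):
    im=get_image(n);np.save(f"pics/{n}0.npy",im);cv2.imwrite(f"pics/{n}0.png",im[:,:,::-1])
    c=camera_info(n);print(n,c)
E
```

```text
{'clock': 0.0, 'q': array([-1.32898391e+00,  1.26371698e-01, -4.06149693e-02,  1.40539444e+00,
        4.16978908e-05,  1.57079000e+00]), 'joint_vel': array([ 0.00165853,  0.00120155,  0.00016329, -0.00219872,  0.00034718,
       -0.00113765]), 'tau': array([-1.03487835e-04, -4.35912108e+01,  3.52926278e+01,  1.71899510e-02,
       -3.46530442e-06, -7.24134885e-07]), 'tool_pos': array([ 0.12563183, -0.5093249 ,  0.23052964]), 'ee_rot': array([[ 9.70904063e-01,  2.39468546e-01, -3.39011611e-04],
       [ 2.39468783e-01, -9.70902829e-01,  1.54865934e-03],
       [ 4.17078670e-05, -1.58478234e-03, -9.99998743e-01]]), 'wrist_force': array([ 0.32720115, -0.57781483, -0.93926893]), 'ft_torque': array([ 0.00404157, -0.01716628, -0.02893484]), 'grip_force': 0.0, 'gripper_width': 0.9993188789975962}
scene {'intrinsics': array([[411.92547347,   0.        , 261.76069727],
       [  0.        , 411.92547347, 192.96485797],
       [  0.        ,   0.        ,   1.        ]]), 'R': array([[-0.44275216, -0.89656291,  0.01206124],
       [-0.68932089,  0.3317452 , -0.64403558],
       [ 0.57341716, -0.29346221, -0.76490045]]), 't': array([0.35491887, 0.43145243, 0.84684308])}
top {'intrinsics': array([[458.09687428,   0.        , 256.17718878],
       [  0.        , 458.09687428, 191.57213475],
       [  0.        ,   0.        ,   1.        ]]), 'R': array([[-0.00580927, -0.99996845,  0.00541793],
       [-0.99449362,  0.00521037, -0.10466749],
       [ 0.10463596, -0.00599614, -0.99449252]]), 't': array([0.08605485, 0.61840197, 1.63496787])}
```

```bash
python3 -c "
import cv2,numpy as np
a=cv2.imread('pics/scene0.png');b=cv2.imread('pics/top0.png')
cv2.imwrite('pics/b0.png',cv2.resize(b,(800,600),interpolation=cv2.INTER_CUBIC));cv2.imwrite('pics/a0.png',cv2.resize(a,(800,600),interpolation=cv2.INTER_CUBIC))"
```

```text
(no output)
```

View pics/b0.png

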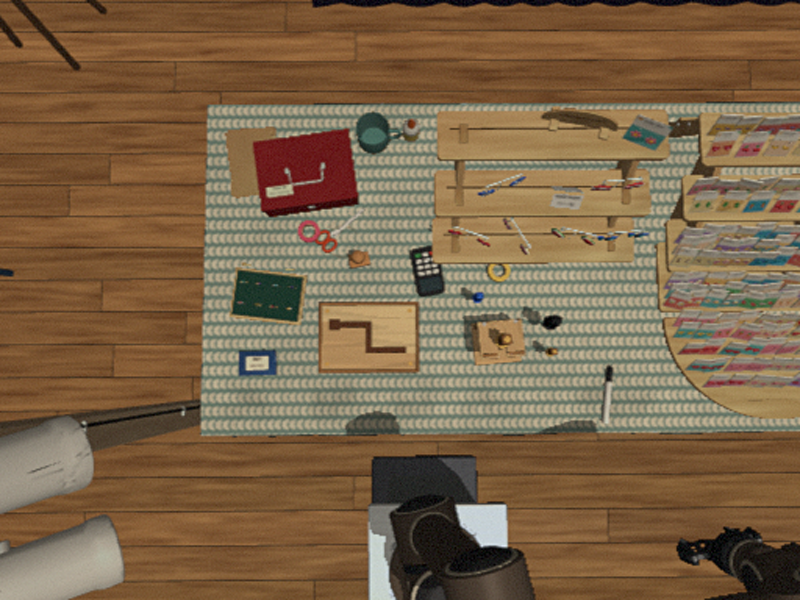

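View pics/a0.png

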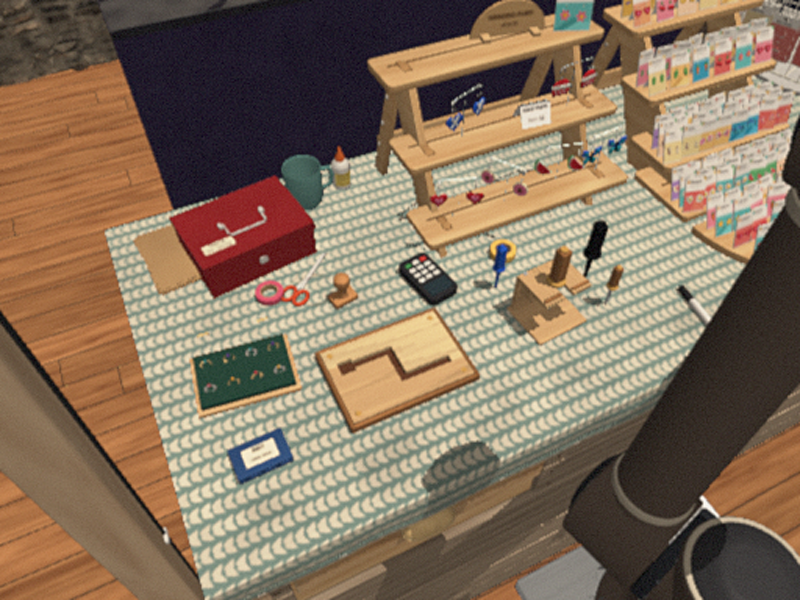

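Top view (800×600 scale): board at about (369,337), its start pocket at (335,324); rest at (499,341). Four things could be the burnisher. In the top / scene views they are: wooden in the rest (505,338)/(562,262), black (552,321)/(596,245), blue (478,296)/(501,260), small wooden (551,351)/(615,280). The one in the rest fits, because it is wooden, the larger of the two wooden ones, and hangs in the fork. I'll confirm it in an enlarged crop.

```bash
cat > h.py <<'E'
import numpy as np,cv2
from workcell import *
def ray(c,uv):
    uv=np.atleast_2d(uv).astype(float)
    d=np.c_[uv,np.ones(len(uv))]@np.linalg.inv(c["intrinsics"]).T@c["R"]
    return -c["R"].T@c["t"],d/np.linalg.norm(d,axis=1)[:,None]
def onz(c,uv,z):
    o,d=ray(c,uv); return o+d*((z-o[2])/d[:,2])[:,None]
def tri(cs,uvs):
    A=np.zeros((3,3));b=np.zeros(3);L=[]
    for c,uv in zip(cs,uvs):
        o,d=ray(c,uv);P=np.eye(3)-np.outer(d[0],d[0]);A+=P;b+=P@o;L.append((P,o))
    X=np.linalg.solve(A,b); return X,[round(float(np.linalg.norm(P@(X-o)))*1000,1) for P,o in L]
def proj(c,X):
    x=c["R"]@np.asarray(X)+c["t"]; x=c["intrinsics"]@x; return x[:2]/x[2]
E
python3 - <<'E'
from h import *
ct,cs=camera_info("top"),camera_info("scene")
k=.64
for n,t,s in(("wood",(506,337),(565,251)),("black",(553,321),(600,226)),("blue",(478,296),(502,247)),("small",(553,351),(618,267)),("pocket",(335,324),(347,367)),("post",(0,0),(0,0))):
    print(n,tri([ct,cs],[np.array(t)*k,np.array(s)*k]))
print(onz(ct,np.array([(335,324),(369,324),(369,350),(405,350)])*k,.01))
a=cv2.imread('pics/scene0.png')[120:240,290:430]
cv2.imwrite('pics/crop.png',cv2.resize(a,None,fx=4,fy=4,interpolation=cv2.INTER_CUBIC))
print(camera_info("wrist"))
E
```

```text
wood (array([ 0.52122709, -0.1429023 ,  0.16799717]), [2.4, 2.4])
black (array([ 0.55661454, -0.24683416,  0.15175655]), [1.4, 1.4])
blue (array([ 0.61635407, -0.08979613,  0.11394503]), [0.7, 0.7])
small (array([ 0.49445888, -0.25464427,  0.1032944 ]), [0.1, 0.1])
pocket (array([0.56304812, 0.23536389, 0.01668507]), [0.4, 0.4])
post (array([1.01322584, 0.61781281, 0.56879225]), [107.5, 107.5])
[[0.56370158 0.23628938 0.01      ]
 [0.56326791 0.15638386 0.01      ]
 [0.50224984 0.15645933 0.01      ]
 [0.50177556 0.07212983 0.01      ]]
{'intrinsics': array([[289.88349099,   0.        , 253.13434915],
       [  0.        , 289.88349099, 193.08259193],
       [  0.        ,   0.        ,   1.        ]]), 'R': array([[ 0.24033461, -0.97068762, -0.00219638],
       [-0.9314468 , -0.23125458,  0.28094161],
       [-0.27321446, -0.06547418, -0.95972235]]), 't': array([-0.52298265, -0.03642152,  0.37979387])}
```

View pics/crop.png

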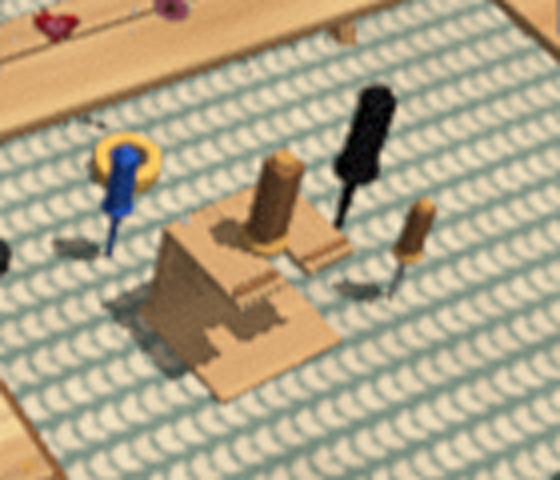

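The crop confirms it: the large wooden-handled tool hangs by its brass collar in the fork. The small wooden, blue and black ones stand free beside it. I'll bring the wrist camera over the rest.

```bash
python3 -m creep '0 0 -0.45 0 0 0.69 1;0 0 -0.45 0 0 0.69 1;0 0 -0.45 0 0 0.69 1;0 0 -0.45 0 0 0.7 1;0.7 -0.7 0 0 0 0 1;0.7 -0.7 0 0 0 0 1;0.7 -0.7 0 0 0 0 1;0.7 -0.7 0 0 0 0 1'; python3 -m creep '0.7 -0.7 0 0 0 0 1;0.7 -0.7 0 0 0 0 1;0.7 -0.7 0 0 0 0 1;0.7 -0.7 0 0 0 0 1;0.7 -0.7 0 0 0 0 1;0.7 -0.7 0 0 0 0 1;0 0 0 0 0 0 1;0 0 0 0 0 0 1'
python3 - <<'E'
from h import *
s=read_state();print(s["tool_pos"],s["ee_rot"].round(4))
c=camera_info("wrist");im=get_image("wrist");np.savez("pics/w1.npz",im=im,**c)
cv2.imwrite("pics/w1.png",im[:,:,::-1]); print(proj(c,[.521,-.143,.168]))
E
```

```text
clock: 0.77
tool_pos: [0.2383, -0.3965, 0.303]
ee_rot: [[1.0, -0.001, -0.0], [-0.001, -1.0, 0.0], [-0.0, -0.0, -1.0]]
wrist_force: [0.4, -0.9, 0.9]
gripper_width: 0.998
grip_force: 0.0
clock: 1.43
tool_pos: [0.4068, -0.228, 0.3027]
ee_rot: [[1.0, 0.005, -0.001], [0.005, -1.0, 0.0], [-0.001, -0.0, -1.0]]
wrist_force: [-0.3, -0.4, 0.6]
gripper_width: 1.0
grip_force: 0.0
[ 0.40676231 -0.22801691  0.30269309] [[ 1.0e+00  4.7e-03 -1.1e-03]
 [ 4.7e-03 -1.0e+00  5.0e-04]
 [-1.1e-03 -5.0e-04 -1.0e+00]]
[158.67606362  57.16346486]
```

View pics/w1.png

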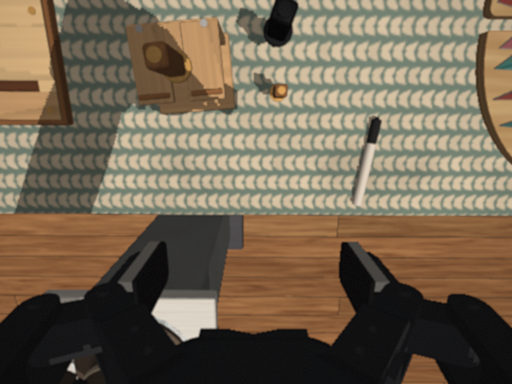

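The wrist view shows the burnisher cap at (155,55), the plate around it (slot opening toward the robot), the small wooden one at (280,90) and the black one at (280,20). I'll take a second view further left and ahead.

```bash
python3 -m creep '0.3 -0.9 0 0 0 0 1;0.3 -0.9 0 0 0 0 1;0.3 -0.9 0 0 0 0 1;0 0 0 0 0 0 1;0 0 0 0 0 0 1'
python3 - <<'E'
from h import *
c=camera_info("wrist");im=get_image("wrist");np.savez("pics/w2.npz",im=im,**c)
u,v=proj(c,[.521,-.143,.14]).astype(int);print(u,v)
u0,v0=max(0,u-70),max(0,v-60);print(u0,v0)
cr=im[v0:v0+120,u0:u0+150,::-1];W1=np.load("pics/w1.npz");c1=W1["im"][0:120,100:250,::-1]
out=np.vstack([np.hstack([cv2.resize(x,None,fx=2.66,fy=2.66,interpolation=cv2.INTER_CUBIC) for x in(c1,cr)])])
cv2.imwrite("pics/w2.png",np.vstack([out,cv2.resize(im[:,:,::-1],(out.shape[1]//2,280)).repeat(1,0) if 0 else out[:1]]))
print(out.shape)
E
```

```text
clock: 1.9
tool_pos: [0.4414, -0.1214, 0.3033]
ee_rot: [[1.0, 0.001, -0.0], [0.001, -1.0, -0.0], [-0.0, 0.0, -1.0]]
wrist_force: [-0.1, -0.8, -0.4]
gripper_width: 1.001
grip_force: 0.0
276 100
206 40
(319, 798, 3)
```

View pics/w2.png

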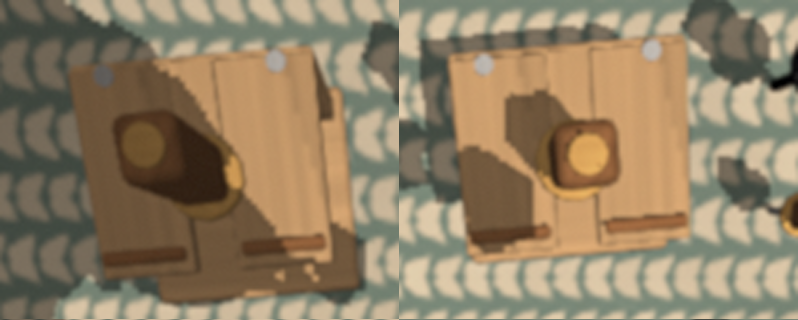

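```bash
python3 - <<'E'
from h import *
W=[np.load(f"pics/w{i}.npz") for i in(1,2)]
L=lambda a:np.array(a)/2.66+[100,0]; R=lambda a:(np.array(a)-[399,0])/2.66+[206,40]
for n,a,b in(("cap",(142,144),(588,154)),("scrL",(103,76),(483,64)),("scrR",(276,62),(652,49)),("TL",(70,68),(449,56)),("TR",(305,47),(684,36)),("lipLl",(104,259),(470,235)),("lipRr",(325,241),(688,220)),("BR",(330,262),(690,243))):
    X,e=tri(W,[L(a),R(b)]);print(n,X.round(4),e, onz(W[0],L(a),X[2]).round(4)[0], "z96",onz(W[1],R(b),.096).round(4)[0])
# handle top edges in view 2, z=.172
p=onz(W[1],R([(556,124),(610,120),(617,184),(560,189)]),.172);print(p.round(4), p.mean(0))
# slot edges view2
p=onz(W[1],R([(549,190),(552,250),(593,50),(604,245)]),.096);print(p.round(4))
E
```

```text
cap [ 0.5221 -0.1411  0.176 ] [0.0, 0.0] [ 0.5221 -0.1411  0.176 ] z96 [ 0.5247 -0.1473  0.096 ]
scrL [ 0.5602 -0.1024  0.0962] [0.2, 0.2] [ 0.56   -0.1024  0.0962] z96 [ 0.5604 -0.1025  0.096 ]
scrR [ 0.5658 -0.1727  0.0962] [0.4, 0.4] [ 0.5654 -0.1726  0.0962] z96 [ 0.5663 -0.1729  0.096 ]
TL [ 0.5638 -0.088   0.0926] [0.1, 0.1] [ 0.5637 -0.0879  0.0926] z96 [ 0.5634 -0.0883  0.096 ]
TR [ 0.5702 -0.1851  0.1001] [0.4, 0.4] [ 0.5698 -0.1849  0.1001] z96 [ 0.5713 -0.186   0.096 ]
lipLl [ 0.49   -0.0957  0.0968] [0.4, 0.4] [ 0.4896 -0.0956  0.0968] z96 [ 0.4903 -0.0958  0.096 ]
lipRr [ 0.4972 -0.1912  0.1009] [0.1, 0.1] [ 0.4972 -0.1912  0.1009] z96 [ 0.497  -0.1922  0.096 ]
BR [ 0.4881 -0.1929  0.101 ] [0.7, 0.7] [ 0.4887 -0.1931  0.101 ] z96 [ 0.4871 -0.1937  0.096 ]
[[ 0.5317 -0.1305  0.172 ]
 [ 0.533  -0.1485  0.172 ]
 [ 0.5125 -0.1516  0.172 ]
 [ 0.5108 -0.1321  0.172 ]] [ 0.52201716 -0.14064793  0.172     ]
[[ 0.5097 -0.1307  0.096 ]
 [ 0.4839 -0.1323  0.096 ]
 [ 0.5659 -0.1484  0.096 ]
 [ 0.4861 -0.1555  0.096 ]]
```

```bash
python3 -m creep '1 0.25 0 0 0 0 1;1 0.25 0 0 0 0 1;0 0 0.5 0 0 -0.92 1;0 0 0.9 0 0 0 1;0 0 0.9 0 0 0 1;0 0 0 0 0 0 1;0 0 0 0 0 0 1' 100
```

```text
clock: 2.53
tool_pos: [0.5196, -0.1432, 0.2099]
ee_rot: [[0.997, 0.077, -0.005], [0.077, -0.997, 0.001], [-0.005, -0.001, -1.0]]
wrist_force: [-0.0, 0.1, 1.6]
gripper_width: 1.0
grip_force: 0.0
```

```bash
python3 -m creep '0.06 -0.05 0.8 0 0 0 1;0 0 0.8 0 0 0 1;0 0 0.7 0 0 0 1;0 0 0 0 0 0 1;0 0 0 0 0 0 1;0 0 0 0 0 0 1'; python3 -c "
from workcell import *
s=read_state();print(s['tool_pos'].round(4),s['ee_rot'].round(4).tolist())"
```

```text
clock: 3.03
tool_pos: [0.5257, -0.1406, 0.123]
ee_rot: [[0.997, 0.079, 0.005], [0.079, -0.997, -0.001], [0.004, 0.002, -1.0]]
wrist_force: [0.2, -0.9, 0.4]
gripper_width: 1.001
grip_force: 0.0
[ 0.5257 -0.1406  0.123 ] [[0.9968, 0.0794, 0.0046], [0.0794, -0.9968, -0.0013], [0.0045, 0.0017, -1.0]]
```

```bash
python3 -m creep '0 0 0.1 0 0 0 1;0 0 0 0 0 0 1;0 0 0 0 0 0 1;0 0 0 0 0 0 1' | head -3;  python3 -m creep '0 0 0 0 0 0 1;0 0 0 0 0 0 1'|head -3
```

```text
clock: 3.37
tool_pos: [0.5243, -0.1396, 0.1162]
ee_rot: [[0.997, 0.08, 0.001], [0.08, -0.997, -0.0], [0.001, 0.0, -1.0]]
clock: 3.53
tool_pos: [0.524, -0.1395, 0.1155]
ee_rot: [[0.997, 0.08, 0.0], [0.08, -0.997, -0.0], [0.0, 0.0, -1.0]]
```

```bash
python3 -m creep '-0.05 0.03 0 0 0 0 1;0 0 0 0 0 0 0;0 0 0 0 0 0 -0.3;0 0 0 0 0 0 -1;0 0 0 0 0 0 -1;0 0 0 0 0 0 -1;0 0 0 0 0 0 -1;0 0 0 0 0 0 -1' 100;  python3 -m creep '0 0 0 0 0 0 -1;0 0 0 0 0 0 -1;0 0 0 0 0 0 -1;0 0 0 0 0 0 -1' 100; python3 -c "
from workcell import *
s=read_state();print(s['tool_pos'].round(4),s['ee_rot'].round(4).tolist())"
```

```text
clock: 4.2
tool_pos: [0.5221, -0.1409, 0.1155]
ee_rot: [[0.997, 0.08, 0.0], [0.08, -0.997, -0.0], [0.0, 0.0, -1.0]]
wrist_force: [-0.7, 0.4, 1.6]
gripper_width: 0.243
grip_force: 97.7
clock: 4.53
tool_pos: [0.5221, -0.1409, 0.1155]
ee_rot: [[0.997, 0.08, 0.0], [0.08, -0.997, -0.0], [0.0, 0.0, -1.0]]
wrist_force: [-0.7, -0.4, 2.9]
gripper_width: 0.244
grip_force: 97.7
[ 0.5221 -0.1409  0.1155] [[0.9968, 0.0803, 0.0003], [0.0803, -0.9968, -0.0001], [0.0003, 0.0001, -1.0]]
```

```bash
python3 -m creep '0 0 -0.3 0 0 0 -1;0 0 -0.6 0 0 0 -1;0 0 -0.9 0 0 0 -1;0 0 -0.9 0 0 0 -1;0 0 -0.9 0 0 0 -1;0 0 -0.9 0 0 0.92 -1;-0.5 -0.8 0 0 0 0 -1;-0.5 -0.8 0 0 0 0 -1'; python3 -m creep '-0.5 -0.8 0 0 0 0 -1;-0.5 -0.8 0 0 0 0 -1;-0.2 -0.9 0 0 0 0 -1;0 -0.9 0 0 0 0 -1;0 -0.9 0 0 0 0 -1;0 -0.8 0 0 0 0 -1;0 -0.6 0 0 0 0 -1;0 0 0 0 0 0 -1';python3 -m creep '0 0 0 0 0 0 -1;0 0 0 0 0 0 -1;0 0 0 0 0 0 -1'|head -3
python3 - <<'E'
from h import *
c=camera_info("wrist");im=get_image("wrist");np.savez("pics/w3.npz",im=im,**c)
cv2.imwrite("pics/w3.png",cv2.resize(im[:,:,::-1],(768,576),interpolation=cv2.INTER_CUBIC))
E
```

```text
clock: 5.2
tool_pos: [0.4837, -0.0773, 0.2971]
ee_rot: [[1.0, -0.003, 0.004], [-0.003, -1.0, -0.0], [0.004, 0.0, -1.0]]
wrist_force: [0.1, 1.6, -2.9]
gripper_width: 0.242
grip_force: 98.2
clock: 5.87
tool_pos: [0.433, 0.0664, 0.2993]
ee_rot: [[0.994, 0.107, -0.008], [0.107, -0.992, 0.067], [-0.001, -0.068, -0.998]]
wrist_force: [0.2, -0.4, -2.8]
gripper_width: 0.247
grip_force: 98.1
clock: 6.12
tool_pos: [0.4331, 0.0647, 0.2992]
ee_rot: [[0.995, 0.104, -0.008], [0.104, -0.992, 0.066], [-0.001, -0.066, -0.998]]
```

View pics/w3.png

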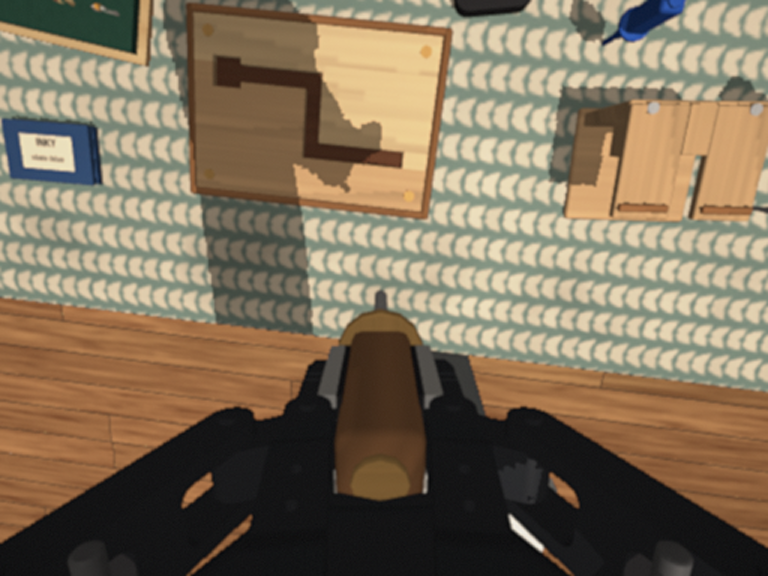

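```bash
python3 - <<'E'
from h import *
s=read_state()
for k in s: print(k,np.round(s[k],3).tolist())
E
```

```text
clock 6.167
q [0.103, -0.029, -0.056, 1.545, 0.067, 3.141]
joint_vel [0.001, -0.001, 0.002, -0.002, 0.003, 0.0]
tau [0.132, -33.66, 35.629, 0.01, 0.245, 0.0]
tool_pos [0.433, 0.065, 0.299]
ee_rot [[0.995, 0.104, -0.008], [0.104, -0.992, 0.066], [-0.001, -0.067, -0.998]]
wrist_force [-0.301, -0.193, -1.959]
ft_torque [-0.11, 0.017, 0.064]
grip_force 98.133
gripper_width 0.241
```

The picture shows the board with its start pocket at (228,72), bends at (313,82) and (313,152), and seam end at (400,160), in the enlarged view. The burnisher is held straight. The odd pose comes from joint 6 reaching its limit at +3.14, so I'll turn the tool to a yaw of about +30° before working on the board.

```bash
python3 -m creep '0 0 0 0 0 -1 -1;0 0 0 0 0 -1 -1;0 0 0 0 0 -1 -1;0 0 0 0 0 -1 -1;0 0 0 0 0 -1 -1;0 0 0 0 0 -1 -1;0 0 0 0 0 0 -1;0 0 0 0 0 0 -1'
python3 - <<'E'
from h import *
s=read_state();print(s["q"].round(3),s["ee_rot"].round(4).tolist())
W=np.load("pics/w3.npz");k=1.5
a=np.array([(228,72),(313,82),(313,152),(398,160)])/k
p=onz(W,a,.01);print(p.round(4))
c=camera_info("wrist");print([proj(c,x).round(0) for x in p])
E
```

```text
clock: 6.83
tool_pos: [0.433, 0.0649, 0.2993]
ee_rot: [[0.811, 0.586, -0.008], [0.585, -0.809, 0.066], [0.033, -0.058, -0.998]]
wrist_force: [1.2, -0.9, -2.1]
gripper_width: 0.244
grip_force: 98.0
[ 0.104 -0.029 -0.056  1.545  0.067  2.619] [[0.8106, 0.5856, -0.0077], [0.5847, -0.8085, 0.0663], [0.0326, -0.0582, -0.9978]]
[[0.5671 0.241  0.01  ]
 [0.5662 0.1614 0.01  ]
 [0.5049 0.1576 0.01  ]
 [0.5062 0.0758 0.01  ]]
[array([219.,   7.]), array([266.,  46.]), array([243.,  86.]), array([289., 120.])]
```

```bash
python3 -m creep '0 0 0 -0.667 -0.374 0 -1;0 0 0 0 0 0.58 -1;0 0 0 0 0 0.58 -1;0.4 -0.4 0 0 0 0 -1;0.4 -0.4 0 0 0 0 -1;0 0 0 0 0 0 -1;0 0 0 0 0 0 -1;0 0 0 0 0 0 -1' |head -3
python3 - <<'E'
from h import *
s=read_state();print(s["q"].round(3),s["tool_pos"].round(4),s["ee_rot"].round(4).tolist())
c=camera_info("wrist");im=get_image("wrist");np.savez("pics/w4.npz",im=im,**c)
cv2.imwrite("pics/w4.png",cv2.resize(im[:210,60:460,::-1],(800,420),interpolation=cv2.INTER_CUBIC))
E
```

```text
clock: 7.5
tool_pos: [0.4443, 0.1087, 0.2993]
ee_rot: [[0.864, 0.503, -0.0], [0.503, -0.864, -0.0], [-0.0, 0.0, -1.0]]
[ 0.24   0.008 -0.018  1.545 -0.     2.855] [0.4443 0.1087 0.2993] [[0.8644, 0.5028, -0.0003], [0.5028, -0.8644, -0.0003], [-0.0004, 0.0001, -1.0]]
```

View pics/w4.png

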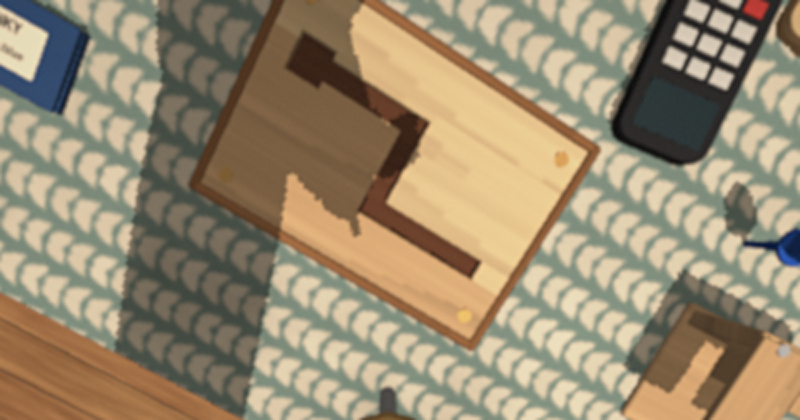

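The view shows the whole seam: start pocket at (310,62), bends at (410,125) and (375,205), end at (475,268), in the crop. The card reader lies beyond. I'll measure the groove edges from both views, rectified on the board's top.

```bash
python3 - <<'E'
from h import *
def ortho(W,z,x0=.44,y0=.04,s=.0005,nx=380,ny=480):
    # rows: x ; cols: y
    xs,ys=np.meshgrid(x0+s*np.arange(nx),y0+s*np.arange(ny),indexing="ij")
    P=np.stack([xs,ys,np.full_like(xs,z)],-1)@W["R"].T+W["t"]; q=P@W["intrinsics"].T
    return cv2.remap(W["im"],(q[...,0]/q[...,2]).astype(np.float32),(q[...,1]/q[...,2]).astype(np.float32),cv2.INTER_LINEAR)
x0,y0,s=.44,.04,.0005
for i in(3,4):
  W=np.load(f"pics/w{i}.npz")
  for z in(.018,.010):
    o=ortho(W,z).astype(float);np.save("pics/o.npy",o)
    g=lambda x,y:o[int((x-x0)/s),int((y-y0)/s)].round()
    if z==.018: print(i,"samples",g(.5055,.10),g(.565,.20),g(.54,.10),g(.52,.20),g(.535,.158))
    r=o[...,0]/(o[...,1]+1)
    m=(r>1.42)&(o[...,2]<0.66*o[...,0])
    m=(m*255).astype(np.uint8);n,l,st,ce=cv2.connectedComponentsWithStats(m)
    k=l[int((.535-x0)/s)-3:int((.535-x0)/s)+3,int((.15-y0)/s):int((.168-y0)/s)];k=np.bincount(k[k>0]).argmax()
    M=l==k
    def xr(ya,yb,xa,xb):
        A=[];
        for y in np.arange(ya,yb,.002):
            c=np.where(M[int((xa-x0)/s):int((xb-x0)/s),int((y-y0)/s)])[0]
            if len(c):A.append((y,xa+c[0]*s,xa+c[-1]*s))
        A=np.array(A);lo,hi=np.polyfit(A[:,0],A[:,1],1),np.polyfit(A[:,0],A[:,2],1);ym=A[:,0].mean()
        return [round(float(v),4) for v in(ym,np.polyval(lo,ym),np.polyval(hi,ym),lo[0],hi[0])]
    def yr(xa,xb,ya,yb):
        A=[]
        for x in np.arange(xa,xb,.002):
            c=np.where(M[int((x-x0)/s),int((ya-y0)/s):int((yb-y0)/s)])[0]
            if len(c):A.append((x,ya+c[0]*s,ya+c[-1]*s))
        A=np.array(A);lo,hi=np.polyfit(A[:,0],A[:,1],1),np.polyfit(A[:,0],A[:,2],1);ym=A[:,0].mean()
        return [round(float(v),4) for v in(ym,np.polyval(lo,ym),np.polyval(hi,ym),lo[0],hi[0])]
    print(i,z,"area",M.sum()*s*s*1e6,"seg1",xr(.178,.215,.53,.6),"seg2",yr(.52,.55,.13,.19),"seg3",xr(.09,.145,.47,.53))
    print("   pocket x",xr(.232,.244,.53,.6),"pocket/yend",yr(.562,.572,.13,.27),"end",yr(.502,.509,.05,.19))
    cv2.imwrite(f"pics/m{i}_{int(z*1000)}.png",np.hstack([o[...,::-1].astype(np.uint8),cv2.merge([M.astype(np.uint8)*255]*3)])[::-1,::-1])
E
python3 -c "
import cv2,numpy as np
a=cv2.imread('pics/m3_18.png');b=cv2.imread('pics/m4_18.png')
cv2.imwrite('pics/m.png',cv2.resize(np.vstack([a,b]),(720,570)))"
```

```text
3 samples [105.  64.  42.] [57. 34. 24.] [236. 203. 146.] [116.  90.  63.] [56. 34. 23.]
3 0.018 area 2985.75 seg1 [0.196, 0.5605, 0.5719, 0.0, -0.0013] seg2 [0.535, 0.1536, 0.1641, 0.0015, -0.0088] seg3 [0.117, 0.5014, 0.5131, -0.0047, -0.0051]
   pocket x [0.237, 0.555, 0.5772, -0.0, -0.0571] pocket/yend [0.566, 0.1538, 0.2482, 0.075, 0.025] end [0.505, 0.0735, 0.1641, -0.0, 0.075]
3 0.01 area 3092.25 seg1 [0.196, 0.5615, 0.5731, 0.0009, -0.0018] seg2 [0.535, 0.1554, 0.166, 0.0029, -0.0033] seg3 [0.117, 0.5014, 0.5133, -0.0057, -0.009]
   pocket x [0.237, 0.556, 0.5785, 0.0, -0.0] pocket/yend [0.566, 0.1555, 0.2516, 0.0, -0.0] end [0.505, 0.0739, 0.166, -0.025, -0.0]
4 samples [108.  66.  45.] [57. 35. 23.] [235. 204. 147.] [116.  90.  63.] [63. 38. 26.]
4 0.018 area 3096.25 seg1 [0.196, 0.5606, 0.5722, 0.0079, -0.0118] seg2 [0.535, 0.1538, 0.1653, -0.0051, -0.0283] seg3 [0.117, 0.5016, 0.5133, -0.0042, -0.0086]
   pocket x [0.237, 0.555, 0.5772, -0.0, -0.0] pocket/yend [0.566, 0.154, 0.2496, -0.0, -0.0] end [0.505, 0.0745, 0.1655, 0.0, -0.0]
4 0.01 area 3213.25 seg1 [0.196, 0.5616, 0.5733, 0.0057, -0.0171] seg2 [0.535, 0.154, 0.1657, -0.0026, -0.0305] seg3 [0.117, 0.5015, 0.5134, -0.0015, -0.0042]
   pocket x [0.237, 0.5559, 0.5787, -0.0214, 0.0286] pocket/yend [0.566, 0.1541, 0.2516, -0.05, -0.05] end [0.505, 0.073, 0.1659, -0.0, -0.025]
```

View pics/m.png

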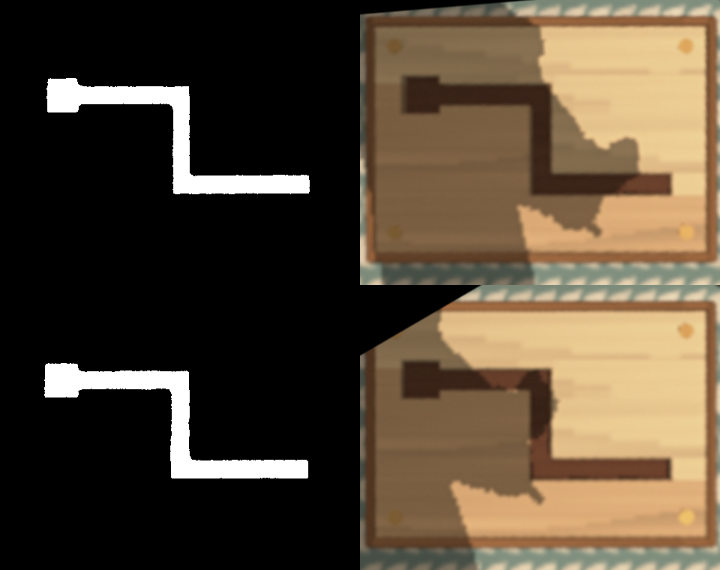

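Both views agree to under 1 mm: start (.567,.239), bend 1 (.567,.160), bend 2 (.507,.160), end (.507,.080), yaw about 0. Next I go above the pocket, checking the tip against the wrist calibration.

```bash
python3 -m creep '0.86 -0.26 0 0 0 0 -1;0.86 -0.26 0 0 0 0 -1;0.86 -0.26 0 0 0 0 -1;0.86 -0.26 0 0 0 0 -1;0.86 -0.26 0 0 0 0 -1;0 0 0.8 0 0 0 -1;0 0 0.8 0 0 0 -1;0 0 0.8 0 0 0 -1';python3 -m creep '0 0 0.4 0 0 0 -1;0 0 0 0 0 0 -1;0 0 0 0 0 0 -1;0 0 0 0 0 0 -1;0 0 0 0 0 0 -1'
python3 - <<'E'
from h import *
s=read_state();print(s["q"].round(3),s["tool_pos"].round(4),s["ee_rot"].round(4).tolist(),s["wrist_force"])
W=np.load("pics/w4.npz");print("tip pred",proj(W,[.4443,.1087,.2993-.0945]),"seen ~254,195")
E
```

```text
clock: 8.22
tool_pos: [0.5681, 0.2405, 0.2021]
ee_rot: [[0.864, 0.503, 0.001], [0.503, -0.864, 0.0], [0.001, 0.0, -1.0]]
wrist_force: [0.6, -0.1, -1.9]
gripper_width: 0.244
grip_force: 98.4
clock: 8.63
tool_pos: [0.5679, 0.2406, 0.1898]
ee_rot: [[0.864, 0.503, 0.003], [0.503, -0.864, 0.002], [0.004, 0.0, -1.0]]
wrist_force: [-0.2, -0.5, -1.7]
gripper_width: 0.243
grip_force: 98.4
[0.401 0.3   0.087 1.354 0.    3.015] [0.5679 0.2406 0.1898] [[0.8642, 0.5031, 0.0035], [0.5031, -0.8642, 0.0016], [0.0038, 0.0004, -1.0]] [-0.23056065 -0.48265886 -1.6624606 ]
tip pred [254.21438015 196.51942758] seen ~254,195
```

```bash
python3 -m creep '-0.03 0.01 0.6 0 0 0 -1;0 0 0.6 0 0 0 -1;0 0 0.45 0 0 0 -1;0 0 0.15 0 0 0 -1;0 0 0 0 0 0 -1;0 0 0 0 0 0 -1;0 0 0 0 0 0 -1;0 0 0 0 0 0 -1'
```

```text
clock: 9.3
tool_pos: [0.5671, 0.2401, 0.1173]
ee_rot: [[0.864, 0.504, 0.003], [0.504, -0.864, 0.001], [0.003, 0.0, -1.0]]
wrist_force: [-0.4, -0.7, -1.8]
gripper_width: 0.25
grip_force: 98.4
```

```bash
python3 -m creep '0 0 0 0 0 0 -1;0 0 0 0 0 0 -1;0 0 0 0 0 0 -1'; python3 -c "
from workcell import *
s=read_state();print(s['tool_pos'].round(4),s['ee_rot'].round(4).tolist(),s['wrist_force'].round(2))"
```

```text
clock: 9.55
tool_pos: [0.5663, 0.2398, 0.1159]
ee_rot: [[0.864, 0.504, 0.001], [0.504, -0.864, 0.0], [0.001, 0.0, -1.0]]
wrist_force: [-0.2, 0.4, -1.7]
gripper_width: 0.245
grip_force: 98.4
[0.5663 0.2398 0.1159] [[0.8639, 0.5037, 0.0008], [0.5037, -0.8639, 0.0005], [0.0009, 0.0, -1.0]] [-0.19  0.44 -1.68]
```

```bash
python3 -m creep '0 0 0.08 0 0 0 -1;0 0 0.08 0 0 0 -1;0 0 0.04 0 0 0 -1;0 0 0 0 0 0 -1;0 0 0 0 0 0 -1;0 0 0 0 0 0 -1;0 0 0 0 0 0 -1' | sed -n 2,4p;python3 -m creep '0 0 0.025 0 0 0 -1;0 0 0 0 0 0 -1;0 0 0 0 0 0 -1;0 0 0 0 0 0 -1' | sed -n 2,4p
```

```text
tool_pos: [0.5661, 0.2397, 0.1075]
ee_rot: [[0.864, 0.504, 0.0], [0.504, -0.864, 0.0], [0.0, -0.0, -1.0]]
wrist_force: [-0.3, 0.1, -2.6]
tool_pos: [0.5661, 0.2396, 0.1064]
ee_rot: [[0.864, 0.504, 0.0], [0.504, -0.864, 0.0], [0.0, -0.0, -1.0]]
wrist_force: [0.1, 0.1, -2.2]
```

```bash
python3 -m creep '0 0 0.025 0 0 0 -1;0 0 0 0 0 0 -1;0 0 0 0 0 0 -1;0 0 0 0 0 0 -1' | sed -n 2,4p
```

```text
tool_pos: [0.5661, 0.2397, 0.1054]
ee_rot: [[0.864, 0.504, 0.0], [0.504, -0.864, 0.0], [0.0, -0.0, -1.0]]
wrist_force: [-0.1, -0.2, -2.7]
```

```bash
for i in 1; do python3 -m creep '0 0 0.02 0 0 0 -1;0 0 0 0 0 0 -1;0 0 0 0 0 0 -1;0 0 0 0 0 0 -1' | sed -n 2,4p;  done
```

```text
tool_pos: [0.5661, 0.2397, 0.1046]
ee_rot: [[0.864, 0.504, 0.0], [0.504, -0.864, 0.0], [0.0, -0.0, -1.0]]
wrist_force: [-0.1, 0.8, -2.7]
```

```bash
python3 -m creep '0 0 0.015 0 0 0 -1;0 0 0 0 0 0 -1;0 0 0 0 0 0 -1;0 0 0 0 0 0 -1' | sed -n 2,4p
```

```text
tool_pos: [0.5662, 0.2397, 0.1042]
ee_rot: [[0.864, 0.504, 0.0], [0.504, -0.864, 0.0], [0.001, -0.0, -1.0]]
wrist_force: [0.1, 0.3, -0.2]
```

```bash
python3 -m creep '0 0 -0.006 0 0 0 -1;0 0 0 0 0 0 -1;0 0 0 0 0 0 -1' | sed -n 2,4p; python3 -m creep '-0.025 0.043 0 0 0 0 -1;-0.025 0.043 0 0 0 0 -1;-0.025 0.043 0 0 0 0 -1;-0.025 0.043 0 0 0 0 -1;-0.025 0.043 0 0 0 0 -1;-0.025 0.043 0 0 0 0 -1;-0.025 0.043 0 0 0 0 -1;-0.025 0.043 0 0 0 0 -1' | sed -n 2,6p
```

```text
tool_pos: [0.5661, 0.2397, 0.1043]
ee_rot: [[0.864, 0.504, 0.0], [0.504, -0.864, 0.0], [0.0, -0.0, -1.0]]
wrist_force: [-0.9, -0.7, -0.9]
tool_pos: [0.5661, 0.2235, 0.1042]
ee_rot: [[0.864, 0.504, 0.0], [0.504, -0.864, 0.0], [0.0, -0.0, -1.0]]
wrist_force: [1.0, 0.7, -0.9]
gripper_width: 0.241
grip_force: 98.4
```

```bash
python3 -m creep '-0.024 0.043 0 0 0 0 -1;-0.024 0.043 0 0 0 0 -1;-0.024 0.043 0 0 0 0 -1;-0.025 0.043 0 0 0 0 -1;-0.025 0.043 0 0 0 0 -1;-0.025 0.043 0 0 0 0 -1;-0.025 0.043 0 0 0 0 -1;-0.025 0.043 0 0 0 0 -1' | sed -n 2,4p
```

```text
tool_pos: [0.5662, 0.2077, 0.1043]
ee_rot: [[0.864, 0.504, 0.0], [0.504, -0.864, 0.0], [0.0, -0.0, -1.0]]
wrist_force: [-0.1, 0.3, -0.3]
```

```bash
python3 -m creep '-0.024 0.043 0 0 0 0 -1;-0.024 0.043 0 0 0 0 -1;-0.024 0.043 0 0 0 0 -1;-0.025 0.043 0 0 0 0 -1;-0.025 0.043 0 0 0 0 -1;-0.025 0.043 0 0 0 0 -1;-0.025 0.043 0 0 0 0 -1;-0.025 0.043 0 0 0 0 -1' | sed -n 2,4p
```

```text
tool_pos: [0.5664, 0.1918, 0.1043]
ee_rot: [[0.864, 0.504, 0.0], [0.504, -0.864, 0.0], [0.0, -0.0, -1.0]]
wrist_force: [-0.0, 1.1, -0.3]
```

```bash
python3 -m creep '-0.025 0.043 0 0 0 0 -1;-0.025 0.043 0 0 0 0 -1;-0.025 0.043 0 0 0 0 -1;-0.025 0.043 0 0 0 0 -1;-0.025 0.043 0 0 0 0 -1;-0.025 0.043 0 0 0 0 -1;-0.025 0.043 0 0 0 0 -1;-0.025 0.043 0 0 0 0 -1' | sed -n 2,4p
```

```text
tool_pos: [0.5664, 0.1759, 0.1043]
ee_rot: [[0.864, 0.504, 0.0], [0.504, -0.864, 0.0], [0.0, -0.0, -1.0]]
wrist_force: [-0.8, 0.1, -0.5]
```

```bash
python3 -m creep '-0.025 0.043 0 0 0 0 -1;-0.025 0.043 0 0 0 0 -1;-0.025 0.043 0 0 0 0 -1;-0.025 0.043 0 0 0 0 -1;-0.025 0.043 0 0 0 0 -1;-0.025 0.043 0 0 0 0 -1;-0.025 0.043 0 0 0 0 -1;-0.025 0.043 0 0 0 0 -1' | sed -n 2,4p;python3 -m creep '0 0 0 0 0 0 -1;0 0 0 0 0 0 -1'|sed -n 2,4p
```

```text
tool_pos: [0.5664, 0.16, 0.1042]
ee_rot: [[0.864, 0.504, 0.0], [0.504, -0.864, 0.0], [0.0, -0.0, -1.0]]
wrist_force: [0.4, 1.5, -0.6]
tool_pos: [0.5664, 0.1598, 0.1042]
ee_rot: [[0.864, 0.503, 0.0], [0.503, -0.864, -0.0], [-0.0, 0.001, -1.0]]
wrist_force: [0.1, -0.8, -0.9]
```

```bash
python3 -m creep '-0.043 -0.025 0 0 0 0 -1;-0.043 -0.025 0 0 0 0 -1;-0.043 -0.025 0 0 0 0 -1;-0.043 -0.025 0 0 0 0 -1;-0.043 -0.025 0 0 0 0 -1;-0.043 -0.025 0 0 0 0 -1;-0.043 -0.025 0 0 0 0 -1;-0.043 -0.025 0 0 0 0 -1' | sed -n 2,4p
```

```text
tool_pos: [0.5503, 0.1602, 0.1043]
ee_rot: [[0.864, 0.504, 0.0], [0.504, -0.864, 0.0], [0.0, -0.0, -1.0]]
wrist_force: [1.0, 0.0, -1.9]
```

```bash
python3 -m creep '-0.043 -0.025 0 0 0 0 -1;-0.043 -0.025 0 0 0 0 -1;-0.043 -0.025 0 0 0 0 -1;-0.043 -0.025 0 0 0 0 -1;-0.043 -0.025 0 0 0 0 -1;-0.043 -0.025 0 0 0 0 -1;-0.043 -0.025 0 0 0 0 -1;-0.043 -0.025 0 0 0 0 -1' | sed -n 2,4p
```

```text
tool_pos: [0.5344, 0.1602, 0.1043]
ee_rot: [[0.864, 0.504, 0.0], [0.504, -0.864, 0.0], [0.0, -0.0, -1.0]]
wrist_force: [1.0, 0.1, -1.0]
```

```bash
python3 -m creep '-0.043 -0.025 0.003 0 0 0 -1;-0.043 -0.025 0 0 0 0 -1;-0.043 -0.025 0 0 0 0 -1;-0.043 -0.025 0 0 0 0 -1;-0.043 -0.025 0 0 0 0 -1;-0.043 -0.025 0 0 0 0 -1;-0.043 -0.025 0 0 0 0 -1;-0.043 -0.025 0 0 0 0 -1' | sed -n 2,4p
```

```text
tool_pos: [0.5185, 0.1602, 0.1042]
ee_rot: [[0.864, 0.504, 0.0], [0.504, -0.864, 0.0], [0.0, -0.0, -1.0]]
wrist_force: [1.7, -0.2, 0.1]
```

```bash
python3 -m creep '-0.043 -0.025 0 0 0 0 -1;-0.043 -0.025 0 0 0 0 -1;-0.043 -0.025 0 0 0 0 -1;-0.043 -0.025 0 0 0 0 -1;-0.043 -0.025 0 0 0 0 -1;-0.022 -0.012 0 0 0 0 -1;0 0 0 0 0 0 -1;0 0 0 0 0 0 -1' | sed -n 2,4p
```

```text
tool_pos: [0.5073, 0.1601, 0.1041]
ee_rot: [[0.864, 0.504, -0.0], [0.504, -0.864, 0.0], [-0.0, -0.001, -1.0]]
wrist_force: [-0.5, -0.5, 0.4]
```

Bend 2 reached. Last leg, along −y.

```bash
python3 -m creep '-0.025 0.043 -0.003 0 0 0 -1;-0.025 0.043 0 0 0 0 -1;-0.025 0.043 0 0 0 0 -1;-0.025 0.043 0 0 0 0 -1;-0.025 0.043 0 0 0 0 -1;-0.025 0.043 0 0 0 0 -1;-0.025 0.043 0 0 0 0 -1;-0.025 0.043 0 0 0 0 -1' | sed -n 2,4p
```

```text
tool_pos: [0.5077, 0.1439, 0.1042]
ee_rot: [[0.864, 0.504, 0.0], [0.504, -0.864, 0.0], [0.0, -0.0, -1.0]]
wrist_force: [-0.1, 1.3, -0.1]
```

```bash
python3 -m creep '-0.025 0.043 0 0 0 0 -1;-0.025 0.043 0 0 0 0 -1;-0.025 0.043 0 0 0 0 -1;-0.025 0.043 0 0 0 0 -1;-0.025 0.043 0 0 0 0 -1;-0.025 0.043 0 0 0 0 -1;-0.025 0.043 0 0 0 0 -1;-0.025 0.043 0 0 0 0 -1' | sed -n 2,4p
```

```text
tool_pos: [0.5077, 0.1281, 0.1042]
ee_rot: [[0.864, 0.504, 0.0], [0.504, -0.864, 0.0], [0.0, -0.0, -1.0]]
wrist_force: [0.3, 0.6, 0.4]
```

```bash
python3 -m creep '-0.025 0.043 0 0 0 0 -1;-0.025 0.043 0 0 0 0 -1;-0.025 0.043 0 0 0 0 -1;-0.025 0.043 0 0 0 0 -1;-0.025 0.043 0 0 0 0 -1;-0.025 0.043 0 0 0 0 -1;-0.025 0.043 0 0 0 0 -1;-0.025 0.043 0 0 0 0 -1' | sed -n 2,4p
```

```text
tool_pos: [0.5078, 0.1122, 0.1042]
ee_rot: [[0.864, 0.504, 0.0], [0.504, -0.864, 0.0], [0.0, -0.0, -1.0]]
wrist_force: [0.6, 1.9, -1.3]
```

```bash
python3 -m creep '-0.025 0.043 0 0 0 0 -1;-0.025 0.043 0 0 0 0 -1;-0.025 0.043 0 0 0 0 -1;-0.025 0.043 0 0 0 0 -1;-0.025 0.043 0 0 0 0 -1;-0.025 0.043 0 0 0 0 -1;-0.025 0.043 0 0 0 0 -1;-0.025 0.043 0 0 0 0 -1' | sed -n 2,4p
```

```text
tool_pos: [0.5078, 0.0962, 0.1042]
ee_rot: [[0.864, 0.504, 0.0], [0.504, -0.864, 0.0], [0.0, -0.0, -1.0]]
wrist_force: [0.3, -0.2, -0.9]
```

```bash
python3 -m creep '-0.025 0.043 0 0 0 0 -1;-0.025 0.043 0 0 0 0 -1;-0.025 0.043 0 0 0 0 -1;-0.025 0.043 0 0 0 0 -1;-0.025 0.043 0 0 0 0 -1;-0.025 0.043 0 0 0 0 -1;-0.025 0.043 0 0 0 0 -1;-0.025 0.043 0 0 0 0 -1' | sed -n 2,4p; python3 -m creep '0 0 0 0 0 0 -1;0 0 0 0 0 0 -1;0 0 0 0 0 0 -1;0 0 0 0 0 0 -1' | sed -n 1,4p
```

```text
tool_pos: [0.5078, 0.0803, 0.1042]
ee_rot: [[0.864, 0.504, 0.0], [0.504, -0.864, 0.0], [0.0, -0.0, -1.0]]
wrist_force: [-0.9, 1.0, -0.0]
clock: 21.55
tool_pos: [0.5078, 0.0804, 0.1042]
ee_rot: [[0.864, 0.504, 0.0], [0.504, -0.864, -0.0], [0.0, 0.0, -1.0]]
wrist_force: [-0.2, 0.1, -0.2]
```

```bash
python3 -m creep '0 0 -0.2 0 0 0 -1;0 0 -0.5 0 0 0 -1;0 0 -0.8 0 0 0 -1;0 0 -0.9 0 0 0 -1;0 0 -0.9 0 0 0 -1;-0.413 0.827 0 0 0 0 -1;-0.413 0.827 0 0 0 0 -1;-0.413 0.827 0 0 0 0 -1'|sed -n 2,4p; python3 -m creep '-0.413 0.827 0 0 0 0 -1;-0.413 0.827 0 0 0 0 -1;-0.413 0.827 0 0 0 0 -1;0 0 0 0 0 0.85 -1;0 0 0 0 0 0.85 -1;0 0 0 0 0 0.85 -1;0 0 0 0 0 0.85 -1;0 0 0 0 0 0.85 -1'|sed -n 2,4p;python3 -m creep '0 0 0 0 0 0.88 -1;0 0 0 0 0 0 -1;0 0 0 0 0 0 -1;0 0 0 0 0 0 -1;0 0 0 0 0 0 -1;0 0 0 0 0 0 -1'
```

```text
tool_pos: [0.5153, -0.0307, 0.2378]
ee_rot: [[0.863, 0.506, 0.003], [0.506, -0.863, 0.0], [0.002, 0.001, -1.0]]
wrist_force: [1.0, -0.1, -1.4]
tool_pos: [0.522, -0.141, 0.2366]
ee_rot: [[0.988, 0.152, 0.0], [0.152, -0.988, 0.0], [0.0, -0.0, -1.0]]
wrist_force: [-0.6, 0.2, -1.6]
clock: 23.38
tool_pos: [0.5221, -0.1408, 0.2362]
ee_rot: [[0.997, 0.081, 0.0], [0.081, -0.997, 0.0], [0.0, -0.0, -1.0]]
wrist_force: [-0.2, -0.3, -2.1]
gripper_width: 0.243
grip_force: 98.5
```

```bash
python3 - <<'E'
from h import *
from scipy.spatial.transform import Rotation as Ro
s=read_state();p=s["tool_pos"];R=s["ee_rot"];print(p.round(4),R.round(4).tolist())
Rg=np.array([[.9968,.0803,0],[.0803,-.9968,0],[0,0,-1]])
print("shift units",(R.T@(np.array([.5221,-.1409,.1155])-p)/.04).round(3),"rot units",(np.degrees(Ro.from_matrix(R.T@Rg).as_rotvec())/5).round(3))
c=camera_info("wrist");im=get_image("wrist");np.savez("pics/w5.npz",im=im,**c)
cv2.imwrite("pics/w5.png",cv2.resize(im[:,:,::-1],(768,576),interpolation=cv2.INTER_CUBIC))
E
```

```text
[ 0.5221 -0.1408  0.2362] [[0.9967, 0.0809, 0.0001], [0.0809, -0.9967, 0.0003], [0.0001, -0.0002, -1.0]]
shift units [-0.000e+00  2.000e-03  3.018e+00] rot units [-0.003 -0.002  0.007]
```

View pics/w5.png

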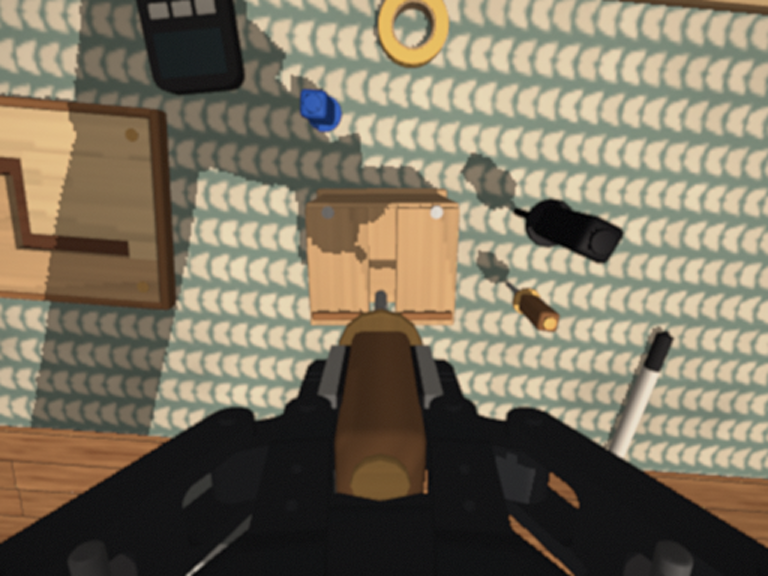

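The wrist view shows the tool still straight in the grip, tip at (380,298), in line with the slot whose closed end is at (383,262). Pose matches the grasp pose, so I'll lower straight down.

```bash
python3 -m creep '0 0 0.5 0 0 0 -1;0 0 0.5 0 0 0 -1;0 0 0.5 0 0 0 -1;0 0 0.5 0 0 0 -1;0 0 0.4 0 0 0 -1;0 0 0 0 0 0 -1;0 0 0 0 0 0 -1;0 0 0 0 0 0 -1'|sed -n 2,4p;python3 -m creep '0 0 0.2 0 0 0 -1;0 0 0.15 0 0 0 -1;0 0 0.1 0 0 0 -1;0 0 0.05 0 0 0 -1;0 0 0 0 0 0 -1;0 0 0 0 0 0 -1;0 0 0 0 0 0 -1;0 0 0 0 0 0 -1'|sed -n 2,4p
```

```text
tool_pos: [0.5226, -0.141, 0.1413]
ee_rot: [[0.997, 0.08, 0.001], [0.08, -0.997, -0.0], [0.001, 0.0, -1.0]]
wrist_force: [0.5, -0.1, -0.9]
tool_pos: [0.5223, -0.1409, 0.1205]
ee_rot: [[0.997, 0.08, 0.001], [0.08, -0.997, 0.0], [0.001, -0.0, -1.0]]
wrist_force: [-0.6, -0.6, -2.3]
```

```bash
python3 -m creep '0 0 0.05 0 0 0 -1;0 0 0.03 0 0 0 -1;0 0 0.02 0 0 0 -1;0 0 0 0 0 0 -1;0 0 0 0 0 0 -1;0 0 0 0 0 0 -1;0 0 0 0 0 0 -1'|sed -n 2,4p
```

```text
tool_pos: [0.5222, -0.1409, 0.1163]
ee_rot: [[0.997, 0.08, 0.0], [0.08, -0.997, 0.0], [0.0, -0.0, -1.0]]
wrist_force: [0.2, 0.2, -1.0]
```

```bash
python3 -m creep '0 0 0.01 0 0 0 -1;0 0 0 0 0 0 -1;0 0 0 0 0 0 -1;0 0 0 0 0 0 -1'|sed -n 2,4p
```

```text
tool_pos: [0.5221, -0.1409, 0.1158]
ee_rot: [[0.997, 0.08, 0.0], [0.08, -0.997, 0.0], [0.0, -0.0, -1.0]]
wrist_force: [0.6, -0.5, -1.4]
```

```bash
python3 -m creep '0 0 0.01 0 0 0 -1;0 0 0 0 0 0 -1;0 0 0 0 0 0 -1;0 0 0 0 0 0 -0.45;0 0 0 0 0 0 -0.35;0 0 0 0 0 0 0;0 0 0 0 0 0 0.5;0 0 0 0 0 0 1';python3 -m creep '0 0 0 0 0 0 1;0 0 0 0 0 0 1;0 0 0 0 0 0 1;0 0 0 0 0 0 1;0 0 0 0 0 0 1;0 0 0 0 0 0 1'
```

```text
clock: 26.35
tool_pos: [0.5222, -0.1409, 0.1155]
ee_rot: [[0.997, 0.08, 0.0], [0.08, -0.997, 0.0], [0.0, -0.0, -1.0]]
wrist_force: [-1.0, 0.6, -0.7]
gripper_width: 0.742
grip_force: 0.0
clock: 26.85
tool_pos: [0.5221, -0.1408, 0.1154]
ee_rot: [[0.997, 0.08, 0.0], [0.08, -0.997, 0.0], [0.0, -0.0, -1.0]]
wrist_force: [-0.1, 0.2, -0.1]
gripper_width: 1.0
grip_force: 0.0
```

Released. I'll rise straight up, draw back, and check how the burnisher hangs from two wrist views.

```bash
python3 -m creep '0 0 -0.3 0 0 0 1;0 0 -0.6 0 0 0 1;0 0 -0.9 0 0 0 1;0 0 -0.9 0 0 0 1;0 0 -0.9 0 0 0 1;0 0 -0.9 0 0 0 1;-0.9 0 0 0 0 0 1;-0.9 0 0 0 0 0 1'|sed -n 2,4p;python3 -m creep '0 0 0 0 0 0 1;0 0 0 0 0 0 1;0 0 0 0 0 0 1;0 0 0 0 0 0 1;0 0 0 0 0 0 1'|sed -n 2,4p
python3 - <<'E'
from h import *
c=camera_info("wrist");im=get_image("wrist");np.savez("pics/w6.npz",im=im,**c)
u,v=proj(c,[.522,-.141,.14]).astype(int);u0,v0=max(0,u-75),max(0,v-60);print(u0,v0,proj(c,[.5221,-.1411,.176]))
t=get_image("scene");a=cv2.resize(im[v0:v0+120,u0:u0+150,::-1],(400,320),interpolation=cv2.INTER_CUBIC);b=cv2.resize(t[120:240,290:440,::-1],(400,320),interpolation=cv2.INTER_CUBIC)
cv2.imwrite("pics/w6.png",np.hstack([a,b]))
E
```

```text
tool_pos: [0.4526, -0.1473, 0.2977]
ee_rot: [[0.997, 0.081, 0.005], [0.081, -0.997, -0.002], [0.005, 0.002, -1.0]]
wrist_force: [-0.7, -0.7, 0.4]
tool_pos: [0.451, -0.1466, 0.2949]
ee_rot: [[0.997, 0.08, -0.0], [0.08, -0.997, 0.0], [-0.0, -0.0, -1.0]]
wrist_force: [0.1, -0.3, -0.1]
179 48 [255.10785028 108.96729215]
```

View pics/w6.png

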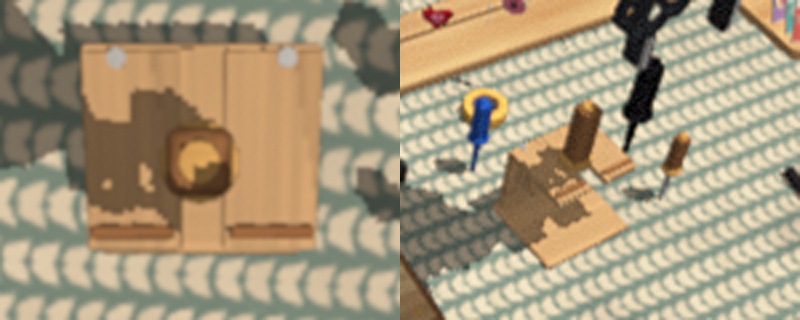

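The burnisher hangs upright. Its cap is at pixel (254,109), against (255,109) predicted for the original seat pose, and its neighbours look unmoved. The gripper is clear, so I'll hand in.

```bash
python3 -c "
from workcell import *
print(close_job())"
```

```text
the job is handed in; nothing more can be done
None
```

I drew the burnisher along the whole seam in one pass, with a light touch of about 1 to 3 N on the bottom, and hung it back upright in the rest. I handed the job in at about 28 s without touching anything else; the hand-in gave no verdict.

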